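# Shut and latch the yellow dish case

### The job

The yellow case holds the inoculated petri dishes. Shut its lid fully, then turn its red turnbutton all the way over the lid, square to the lid's front edge, so that the case is secured. Leave the empty grey case alone: do not touch it.

Things in the scene. Friction and masses are not known exactly. Their poses are not given: they have to be found in the camera images.
- yellow_case: Yellow plastic case holding six petri dishes, 170 mm deep (x), 210 mm wide (y), rim 60 mm above the table, fixed. Origin: centre of its underside, on the table. Its x points from the front (latch side, nearer the robot) to the hinged back, y left, z up. At the front a lug, 30 x 50 mm in plan, top 68 mm up, bears the red turnbutton on a vertical pin at case x = -100 mm, y = 0.
- yellow_lid (a joint): Angle (rad) of its lid, a yellow plate 170 x 210 x 8 mm hinged along the back rim (case x = +85 mm, 60 mm up): 0 = shut, top 68 mm above the table, front edge at case x = -85 mm; grows as the front rises. Starts at 0.45 to 0.85. The stiff hinge stays where left; pressing down on top 90 mm from the hinge shuts it with 2 to 5 N, to a stop at 0.
- yellow_turnbutton (a joint): Angle (rad) of its turnbutton, a red bar 14 mm wide, 18 mm high (70 to 88 mm above the table), long end 44 mm from the pin, short end 12 mm. 0: long end along case +y, clear of the lid; positive = clockwise from above; 1.57: along case +x, over the shut lid, at a stop. Starts at -0.4 to 0.1. Moves with about 1.5 N at the long end; stays where left.
- grey_case: The spare: a case of the same shape and axes in grey plastic, empty, with its own half-open grey lid (front edge up to 200 mm above the table) and red turnbutton; not to be touched. Origin: centre of its underside.

How it is judged:
By the outcome, as a careful person would: the job done as asked, in the order asked, and still so for the second after the job is handed in, with the robot touching nothing.
It also fails if it takes over 48 s, if anything falls off the work surface, if the arm or the gripper's body presses on something with over 40 N, if the wrist force passes 120 N, or if a joint passes its speed limit or range.

### The arm

A 6-joint arm with a two-finger parallel gripper is mounted at the origin on the work surface. World frame = base frame: x ahead of the robot, y to its left, z up, the work surface at z = 0. Lengths are in mm, angles in rad, forces in N, time in s.
With the tool pointing down it reaches from about 400 to 925 mm from the base axis. Payload 12.5 kg.
Tool frame: the origin (TCP) lies midway between the tips of the shut fingers; the grasp point (between the pads) lies 19 mm behind it; x points along the fingers, y is the direction in which the jaws open and shut, and the axes are right-handed (so a half turn about x gives the same grasp; the last joint's range is limited). The gripper opens to 95 mm and grips with 3 to 60 N. Pads are 20 mm wide; open, the fingers measure 119 mm over their backs; the gripper's body (75 mm by 180 mm) begins 59 mm behind the grasp point.
Start: joints at [-1.219, 0.491, 1.559, -0, 1.092, -0.106], TCP at [276.259, -560.649, 214.661] pointing down, gripper open.
Joint ranges: [-3.1, 3.1], [-0.84, 2.19], [0.05, 2.79], [-1.13, 4.28], [0.06, 2.93], [-2.69, 2.69]. Speed limits (rad/s): [2.22, 2.22, 2.79, 3.14, 3.14, 3.14].

### API

Orientations are given as [roll, pitch, yaw] about the fixed x, y, z axes, in that order (R = Rz(yaw) Ry(pitch) Rx(roll)).
In Python, from cell import state, read_camera, job_done gives the robot as it stands.
- The arm moves only by the tool move_arm, never from a script. Its argument "targets" is a list of rows, each a list of 7 numbers: the shift along the world's x, y, z in m, then the turn, a rotation vector about the world's x, y, z in degrees, then the gripper's target within -1 to 1 (fully open at 1, half-way at 0, shut at -1). In form: [[dx, dy, dz, wx, wy, wz, hand], ...]. A call has 1 to 10 rows; each row is the pose to reach, as a shift and turn from the pose commanded when the call began; what a row does not reach only later rows make up. A row lasts 1/10 s, in which the tool goes at most 50 mm and 8.59 degrees, less where a joint would pass 70% of its speed; a pose out of reach is approached as far as the arm can. A call with a gripper value outside its range is refused whole. The fingers move at their own pace and stop on an object; the grip force is fixed at half the most. Time passes only in rows, so rows that repeat a pose let the fingers close. It gives the time, the measured TCP pose, the force and the opening at its end, in the units of the state.
- state(): the state, without advancing time (a new reading comes with each control period).
- read_camera(name): name is "side" or "top" or "wrist"; returns a dict with "img" (400x640x3 uint8, blue, green, red), "mtx" (3x3 intrinsics, pixels), "k1" (the pictures are not rectified: a ray, as slopes to the right and down, at radius r is drawn at 1 + k1 r^2 times it, then the intrinsics apply), "cam_to_world" (4x4, takes a point from camera to world coordinates); the wrist camera has in their place "mount" (4x4, takes a point from camera to tool coordinates, whose origin is the TCP and whose axes are the tool frame's). Camera axes: x right, y up, looking along -z (the intrinsics and any distortion apply to the point x, -y, -z); pixel columns grow to the right and rows downward; lengths in mm; the calibration is good to about 2 mm. A picture is of the moment at which its call begins: read the wrist's pose just before it. There is no depth.
- job_done(): hands the job in, once; it reports no verdict.
The state is a dict: "t": time; "joints": joint angles; "qvel": joint speeds; "tau": joint torques, N m; "eef_pos": TCP position; "tcp_rot": TCP orientation; "ft_force": force on the tool from outside, world axes, zero at the start; "moment": the same for the moment, N m; "opening": opening from 0.0 (shut) to 1.0 (fully open).
Only numpy, scipy, OpenCV 4.12 (cv2) and the standard library are available. Lean on these libraries where they do the work, as an engineer would, in place of code of your own. Each camera call takes 0.05 s, during which the arm holds its last target.

## Working session

There is one attempt and no reset: what is moved stays moved. The work goes in short steps, Python scripts to look and compute and a tool call to move; the robot and the scene stay as the last step left them, time stands still between calls to the robot, and variables do not carry over. Pictures are saved under pics/ and viewed, and the job is handed in when it is done.

Besides the shell and the picture viewer there is one more tool, called as a command line: name --pt "numbers of a row" for each row, then --argument value for the rest. move_arm: Moves the arm, as the interface text tells. Its arguments: {"type":"object","properties":{"targets":{"type":"array"}},"required":["targets"]}

```bash
mkdir -p pics; ls; python3 - <<'E'
from cell import state, read_camera
import cv2,numpy as np
print(state())
for n in("side","top"):
    d=read_camera(n); cv2.imwrite(f"pics/{n}0.png",d["img"]); print(n,d["mtx"],d["k1"],np.round(d["cam_to_world"],3))
E
```

```text
pics
{'t': 0.0, 'joints': array([-1.21862221e+00,  4.91569689e-01,  1.55947481e+00,  4.02280571e-06,
        1.09167513e+00, -1.05606010e-01]), 'qvel': array([ 0.00130947,  0.0005807 ,  0.00146554,  0.00034821,  0.00066958,
       -0.00083302]), 'tau': array([-2.63201648e-03, -6.12645864e+01, -2.58185130e+01,  6.91350410e-02,
        4.81779815e-02, -1.10079839e-04]), 'eef_pos': array([ 276.15497222, -560.4029135 ,  214.04671596]), 'tcp_rot': array([-1.67956807,  1.56966934,  1.91980285]), 'ft_force': array([ 0.4353153 ,  0.33573306, -0.08737657]), 'moment': array([ 0.04368056, -0.01104293, -0.02019668]), 'opening': 0.999012991785172}
side [[410.78850486   0.         318.39021915]
 [  0.         410.78850486 200.99884601]
 [  0.           0.           1.        ]] -0.007439818823021171 [[-9.99000e-01 -0.00000e+00 -3.60000e-02  5.53006e+02]
 [-3.10000e-02 -5.15000e-01  8.56000e-01  6.88733e+02]
 [-1.90000e-02  8.57000e-01  5.15000e-01  4.90510e+02]
 [ 0.00000e+00  0.00000e+00  0.00000e+00  1.00000e+00]]
top [[423.47950398   0.         314.07201827]
 [  0.         423.47950398 197.81048828]
 [  0.           0.           1.        ]] -0.04546046296099649 [[-9.00000e-03  9.99000e-01 -4.70000e-02  5.42050e+02]
 [-1.00000e+00 -9.00000e-03 -7.00000e-03 -2.10590e+01]
 [-8.00000e-03  4.70000e-02  9.99000e-01  9.83387e+02]
 [ 0.00000e+00  0.00000e+00  0.00000e+00  1.00000e+00]]
```

View pics/side0.png

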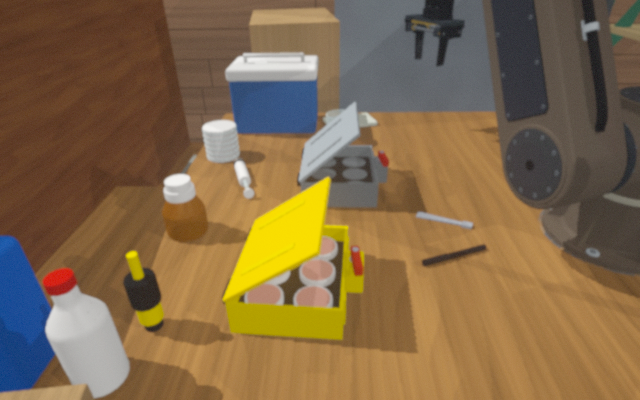

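View pics/top0.png

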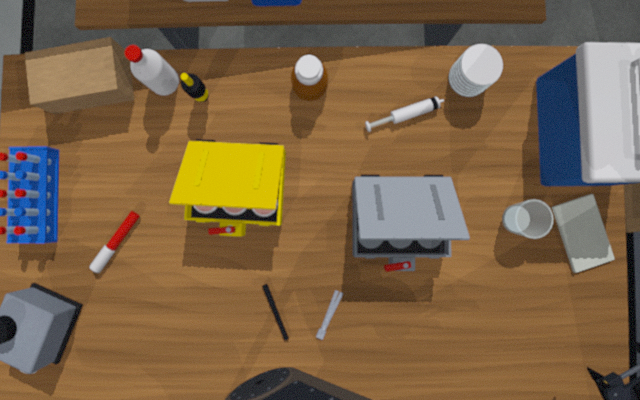

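```bash
cat > h.py <<'E'
import numpy as np,cv2
from cell import read_camera,state
def ray(d,u,v):
    k=np.array([d["k1"],0,0,0],float)
    p=cv2.undistortPoints(np.array([[[u,v]]],float),d["mtx"],k)[0,0]
    r=d["cam_to_world"][:3,:3]@np.array([p[0],-p[1],-1]); return d["cam_to_world"][:3,3],r
def onz(d,u,v,z):
    o,r=ray(d,u,v); return o+r*(z-o[2])/r[2]
def two(a,pa,b,pb):
    o,r=ray(a,*pa);q,s=ray(b,*pb)
    x=np.linalg.lstsq(np.c_[r,-s],q-o,rcond=None)[0]
    A=o+r*x[0];B=q+s*x[1]; return (A+B)/2,np.linalg.norm(A-B)
E
python3 - <<'E'
import cv2
a=cv2.imread('pics/top0.png')[130:250,160:300];cv2.imwrite('pics/t_z.png',cv2.resize(a,None,fx=5,fy=5,interpolation=cv2.INTER_CUBIC))
a=cv2.imread('pics/side0.png')[170:350,220:380];cv2.imwrite('pics/s_z.png',cv2.resize(a,None,fx=3.3,fy=3.3,interpolation=cv2.INTER_CUBIC))
E
```

```text
(no output)
```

View pics/t_z.png

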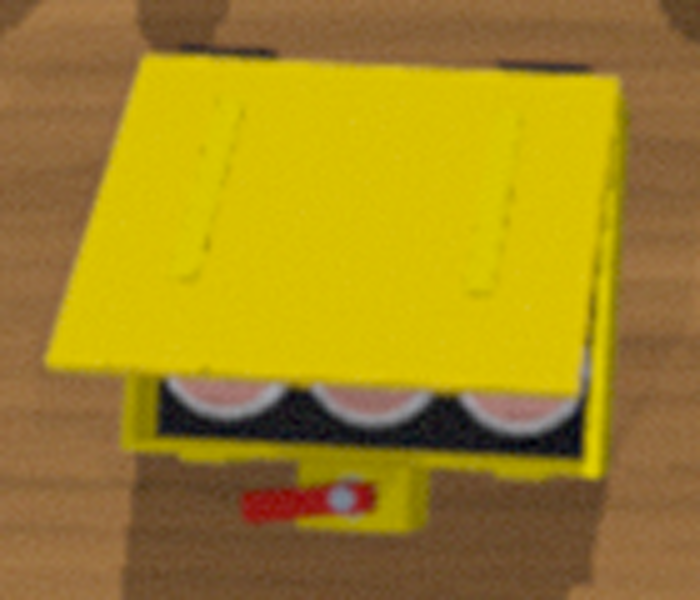

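View pics/s_z.png

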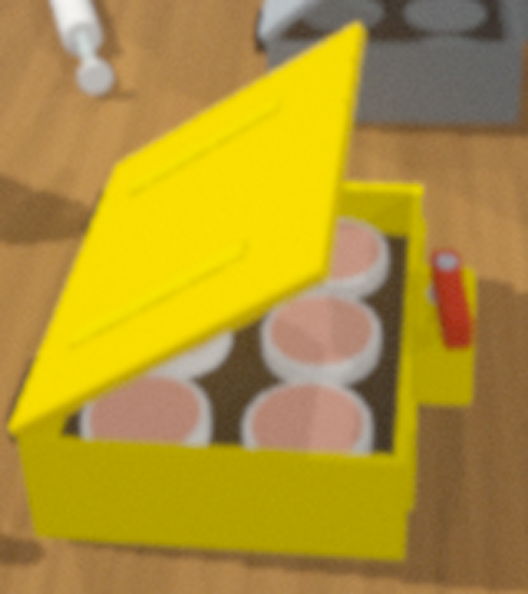

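```bash
python3 - <<'E'
from h import *
np.set_printoptions(precision=1,suppress=True)
T=read_camera("top");S=read_camera("side")
pin=onz(T,228.4,229.4,90);tip=onz(T,209,231.6,88);print("pin",pin,"tip",tip,np.linalg.norm((tip-pin)[:2]))
print("pin2",two(T,(228.4,229.4),S,(355.2,249.4)))
L=two(T,(169.4,202.4),S,(318.5,253.9));R=two(T,(276,208.6),S,(329.7,177.6));print(L,R,np.linalg.norm(L[0]-R[0]))
bl=onz(T,188.6,141,68);br=onz(T,284,145.4,68);print(bl,br,np.linalg.norm(bl-br))
fl=onz(T,160+125/5,130+447/5,60);fr=onz(T,160+605/5,130+476/5,60);print("front rim",fl,fr)
for a,b in((L[0],R[0]),(bl,br),(fl,fr)): 
    d=a-b; print("yaw",np.degrees(np.arctan2(-d[0],d[1])),np.linalg.norm(d[:2]))
E
```

```text
pin [519.3 167.1  90. ] tip [514.9 208.9  88. ] 42.01186238622911
pin2 (array([518.8, 167.7,  87.5]), np.float64(0.8348490473115443))
(array([573.5, 269.3, 158.6]), np.float64(2.4815917375484258)) (array([560.1,  59.4, 159.3]), np.float64(1.458756318632809)) 210.36180777538087
[712.7 259.9  68. ] [700.5  50.3  68. ] 209.96285685927663
front rim [541.  269.2  60. ] [526.8  58.3  60. ]
yaw -3.6570668897180454 210.3606410251888
yaw -3.3471849058810066 209.96285685927663
yaw -3.8641971950400484 211.3120964665207
```

```bash
python3 - <<'E'
from h import *
from scipy.spatial.transform import Rotation as R
s=state();print(s['t'],s['eef_pos']);M=R.from_euler('xyz',s['tcp_rot']).as_matrix();print(np.round(M,3))
c=np.array([619,161]);y=np.radians(-3.6);ex=np.array([np.cos(y),np.sin(y)]);ey=np.array([-ex[1],ex[0]])
print("press",c-30*ex,"back",c-45*ex)
T=read_camera("top")
print("grey lid L", onz(T,353,178,60),onz(T,362,240,150))
E
```

```text
0.2 [ 276.20841193 -560.5151451   214.27604583]
[[-0.     0.442 -0.897]
 [ 0.001 -0.897 -0.442]
 [-1.    -0.001 -0.   ]]
press [589.05919815 162.88371559] back [574.08879722 163.82557338]
grey lid L [628.50534939 -99.7481069   60.        ] [ 497.93970337 -108.18014044  150.        ]
```

move_arm --pt "0 0 0.05 0 0 8 -1" --pt "0 0 0.1 0 0 16 -1" --pt "0.02 0.04 0.12 0 0 24 -1" --pt "0.04 0.08 0.12 0 0 32 -1" --pt "0.06 0.12 0.12 0 0 40 -1" --pt "0.08 0.16 0.12 0 0 48 -1" --pt "0.1 0.2 0.12 0 0 56 -1" --pt "0.12 0.24 0.12 0 0 64 -1" --pt "0.14 0.28 0.12 0 0 72 -1" --pt "0.15 0.32 0.12 0 0 80 -1"

```text
t: 1.25
eef_pos: [427.1, -238.9, 334.6]
tcp_rot: [1.526, 1.57, 0.245]
ft_force: [-0.4, 0.4, 0.0]
opening: 0.212
```

move_arm --pt "0.015 0.04 0 0 0 8 -1" --pt "0.03 0.08 0 0 0 16 -1" --pt "0.045 0.12 0 0 0 24 -1" --pt "0.06 0.16 0 0 0 32 -1" --pt "0.08 0.2 0 0 0 40 -1" --pt "0.095 0.24 0 0 0 48 -1" --pt "0.11 0.285 0 0 0 56 -1" --pt "0.13 0.325 0 0 0 64 -1" --pt "0.145 0.365 -0.03 0 0 70 -1" --pt "0.155 0.403 -0.07 0 0 70 -1"

```text
t: 2.25
eef_pos: [580.8, 158.9, 270.6]
tcp_rot: [0.258, 1.568, 0.196]
ft_force: [0.6, -0.2, 0.0]
opening: 0.005
```

```bash
python3 - <<'E'
from h import *
print(state())
d=read_camera("side"); cv2.imwrite("pics/side1.png",d["img"])
E
```

```text
{'t': 2.25, 'joints': array([ 1.57331948e-01,  4.07036046e-01,  1.54543009e+00,  1.33944073e-04,
        1.18594772e+00, -1.35204283e+00]), 'qvel': array([ 0.54157893,  0.54384623,  0.15478548, -0.00099471, -0.66006265,
        0.63688218]), 'tau': array([ -2.36984074, -64.01234865, -28.58096659,   0.06486292,
         1.50787018,  -2.16464125]), 'eef_pos': array([580.82116057, 158.90156036, 270.6086609 ]), 'tcp_rot': array([0.2578384 , 1.5676151 , 0.19636676]), 'ft_force': array([ 0.64719936, -0.19834739,  0.02681354]), 'moment': array([ 0.12484019, -0.19800893, -0.05216635]), 'opening': 0.005022949479418059}
```

View pics/side1.png

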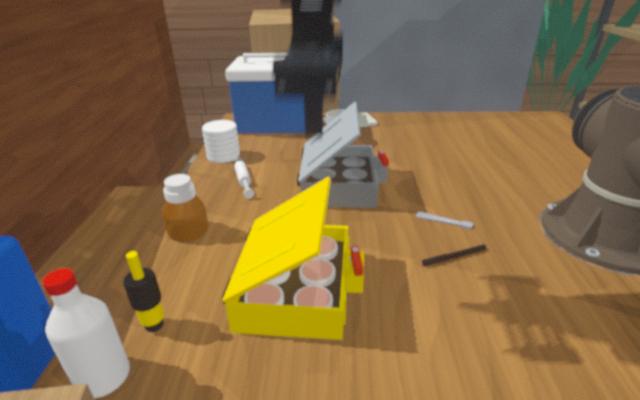

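move_arm --pt "0.006 0 -0.04 0 0 0 -1" --pt "0.006 0 -0.08 0 0 0 -1" --pt "0.006 0 -0.1 0 0 0 -1" --pt "0.006 0 -0.115 0 0 0 -1" --pt "0.006 0 -0.13 0 0 0 -1" --pt "0.006 0 -0.14 0 0 0 -1"

```text
t: 2.9
eef_pos: [585.5, 156.7, 129.5]
tcp_rot: [-3.042, 1.57, -3.108]
ft_force: [-1.4, 0.7, 2.0]
opening: 0.006
```

```bash
python3 - <<'E'
from h import *
d=read_camera("side"); cv2.imwrite("pics/side2.png",d["img"])
E
```

```text
(no output)
```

View pics/side2.png

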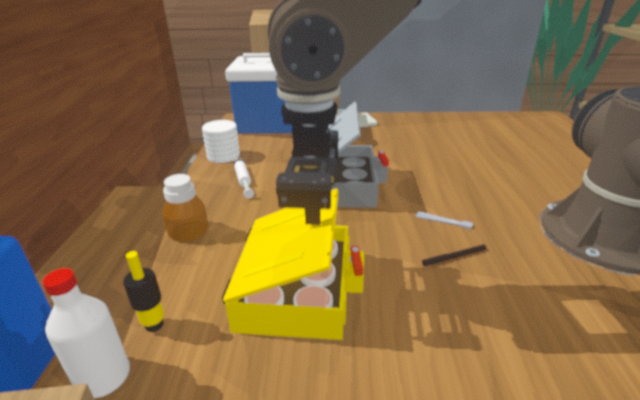

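move_arm --pt "0 0 -0.01 0 0 0 -1" --pt "0 0 -0.02 0 0 0 -1" --pt "0 0 -0.03 0 0 0 -1" --pt "0 0 -0.04 0 0 0 -1" --pt "0 0 -0.046 0 0 0 -1" --pt "0 0 -0.05 0 0 0 -1" --pt "0 0 -0.05 0 0 0 -1"

```text
t: 3.65
eef_pos: [585.6, 156.7, 79.9]
tcp_rot: [-3.031, 1.57, -3.097]
ft_force: [1.0, -0.4, 0.3]
opening: 0.006
```

move_arm --pt "0 0 -0.004 0 0 0 -1" --pt "0 0 -0.007 0 0 0 -1" --pt "0 0 -0.009 0 0 0 -1" --pt "0 0 -0.011 0 0 0 -1" --pt "0 0 -0.012 0 0 0 -1" --pt "0 0 -0.012 0 0 0 -1"

```text
t: 4.25
eef_pos: [585.9, 156.7, 68.4]
tcp_rot: [0.344, 1.571, 0.278]
ft_force: [0.1, -0.1, -0.6]
opening: 0.007
```

move_arm --pt "0 0 -0.001 0 0 0 -1" --pt "0 0 -0.002 0 0 0 -1" --pt "0 0 -0.003 0 0 0 -1" --pt "0 0 -0.003 0 0 0 -1"

```text
t: 4.65
eef_pos: [586.0, 156.8, 68.0]
tcp_rot: [0.201, 1.569, 0.135]
ft_force: [-8.0, -2.1, 26.2]
opening: 0.009
```

```bash
python3 - <<'E'
from h import *
print(state()['ft_force'])
d=read_camera("side"); cv2.imwrite("pics/side3.png",d["img"])
E
```

```text
[-7.96242342 -2.12662861 26.22284206]
```

View pics/side3.png

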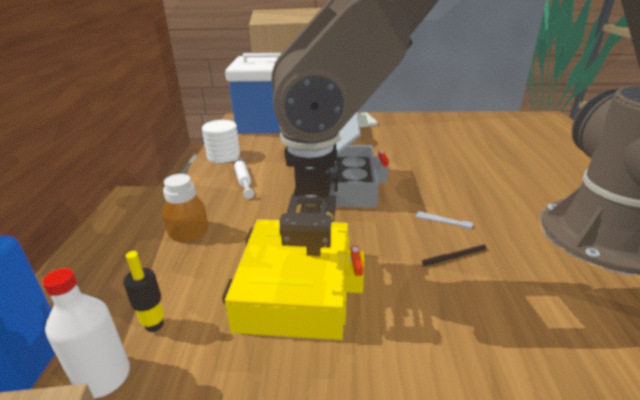

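move_arm --pt "0 0 0.03 0 0 0 -1" --pt "0 0 0.06 0 0 0 -1" --pt "-0.03 0.02 0.06 0 0 5 -1" --pt "-0.06 0.04 0.06 0 0 10 -1" --pt "-0.098 0.042 0.06 0 0 10 -1" --pt "-0.098 0.042 0.06 0 0 10 -1" --pt "-0.098 0.042 0.06 0 0 10 -1"

```text
t: 5.4
eef_pos: [487.9, 199.0, 126.0]
tcp_rot: [0.161, 1.57, 0.27]
ft_force: [0.6, -0.2, -0.1]
opening: 0.006
```

```bash
python3 - <<'E'
from h import *
from scipy.spatial.transform import Rotation as R
s=state();print(s['eef_pos'],s['ft_force']);M=R.from_euler('xyz',s['tcp_rot']).as_matrix();print(np.round(M,3),np.degrees(np.arctan2(M[1,1],M[0,1])),s['joints'])
d=read_camera("side"); cv2.imwrite("pics/side4.png",d["img"])
d=read_camera("top"); cv2.imwrite("pics/top4.png",cv2.resize(d["img"][100:280,120:340],None,fx=3,fy=3))
E
```

```text
[487.86670205 199.01994908 125.95426545] [ 0.61867148 -0.20809299 -0.11147464]
[[ 0.001 -0.109  0.994]
 [ 0.     0.994  0.109]
 [-1.     0.     0.001]] 96.26783322617118 [ 2.61926725e-01  4.67336078e-01  1.89526910e+00  1.44073855e-05
  7.77803960e-01 -1.41827408e+00]
```

View pics/side4.png

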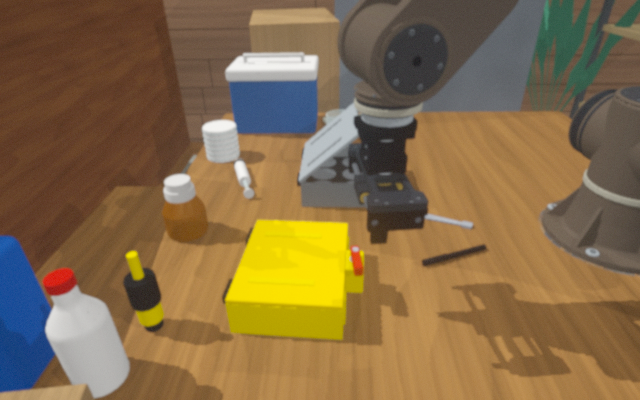

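View pics/top4.png

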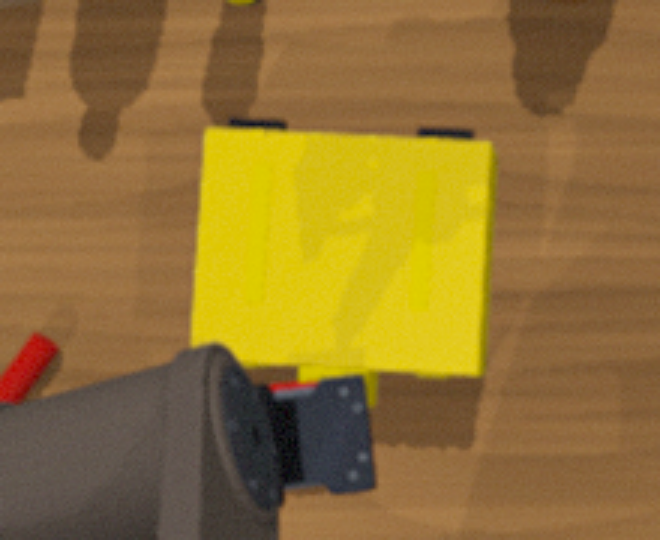

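move_arm --pt "0 0 -0.03 0 0 0 -1" --pt "0 0 -0.045 0 0 0 -1" --pt "0 0 -0.05 0 0 0 -1" --pt "0 0 -0.05 0 0 0 -1"

```text
t: 5.9
eef_pos: [488.2, 198.5, 74.9]
tcp_rot: [-3.06, 1.57, -2.952]
ft_force: [0.6, 0.9, -0.0]
opening: 0.001
```

```bash
python3 - <<'E'
from h import *
s=state();print(s['eef_pos'],s['ft_force'])
p=np.array([519,167.3]);c=s['eef_pos'][:2]
for f in [96,88,80,72,64,56,48,40,32,24,16,8,4,0,-2,-3.6,-5]:
    a=np.radians(f);u=np.array([np.cos(a),np.sin(a)]);n=np.array([-u[1],u[0]])
    print(f,np.round((p+34*u+17*n-c)/1000,4), np.round(p+34*u+17*n))
E
```

```text
[488.20559245 198.48404342  74.9278004 ] [ 0.61216748  0.88282242 -0.02671955]
96 [0.0103 0.0009] [499. 199.]
88 [0.015  0.0034] [503. 202.]
80 [0.02   0.0053] [508. 204.]
72 [0.0251 0.0064] [513. 205.]
64 [0.0304 0.0068] [519. 205.]
56 [0.0357 0.0065] [524. 205.]
48 [0.0409 0.0055] [529. 204.]
40 [0.0459 0.0037] [534. 202.]
32 [0.0506 0.0013] [539. 200.]
24 [ 0.0549 -0.0018] [543. 197.]
16 [ 0.0588 -0.0055] [547. 193.]
8 [ 0.0621 -0.0096] [550. 189.]
4 [ 0.0635 -0.0119] [552. 187.]
0 [ 0.0648 -0.0142] [553. 184.]
-2 [ 0.0654 -0.0154] [554. 183.]
-3.6 [ 0.0658 -0.0164] [554. 182.]
-5 [ 0.0661 -0.0172] [554. 181.]
```

move_arm --pt "0.01 0.001 0 0 0 0 -1" --pt "0.015 0.0035 0 0 0 -8 -1" --pt "0.02 0.0053 0 0 0 -16 -1" --pt "0.025 0.0064 0 0 0 -24 -1" --pt "0.0305 0.0068 0 0 0 -32 -1" --pt "0.0357 0.0065 0 0 0 -40 -1" --pt "0.041 0.0055 0 0 0 -48 -1" --pt "0.041 0.0055 0 0 0 -48 -1"

```text
t: 6.7
eef_pos: [530.2, 204.3, 76.3]
tcp_rot: [1.004, 1.569, 0.273]
ft_force: [-0.1, 0.6, 0.8]
opening: 0.002
```

```bash
python3 - <<'E'
from h import *
print(state()['ft_force'])
d=read_camera("side"); cv2.imwrite("pics/side5.png",cv2.resize(d["img"][150:350,220:460],None,fx=3,fy=3))
E
```

```text
[-0.14432119  0.61643298  0.78741101]
```

View pics/side5.png

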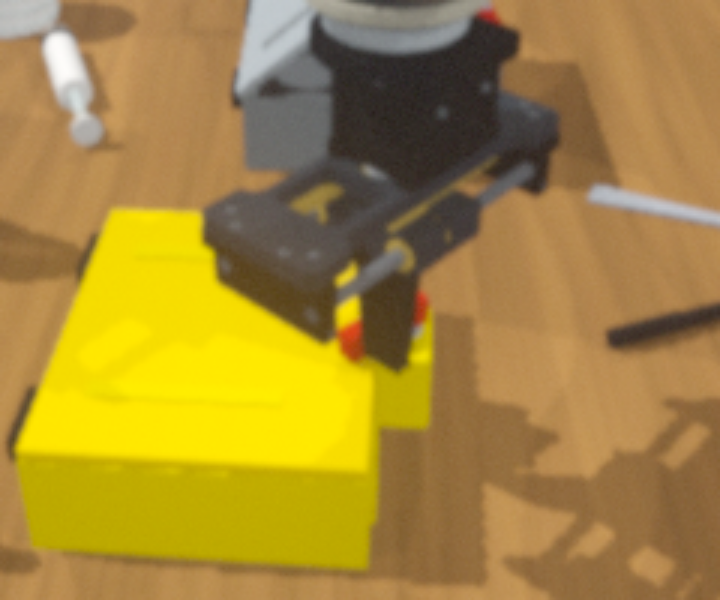

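The bar (red at about (352,340) and (420,305)) turns ahead of the finger; the lid stays shut. I'm continuing the arc.

move_arm --pt "0.005 -0.0018 0 0 0 -8 -1" --pt "0.0097 -0.0042 0 0 0 -16 -1" --pt "0.014 -0.0073 0 0 0 -24 -1" --pt "0.0179 -0.011 0 0 0 -32 -1" --pt "0.0212 -0.0151 0 0 0 -40 -1" --pt "0.0226 -0.0174 0 0 0 -44 -1" --pt "0.0239 -0.0197 0 0 0 -48 -1" --pt "0.0239 -0.0197 0 0 0 -48 -1"

```text
t: 7.55
eef_pos: [553.0, 184.8, 76.0]
tcp_rot: [2.163, 1.57, 0.598]
ft_force: [-1.1, 2.6, 0.6]
opening: 0.006
```

Now push on gently to the stop.

move_arm --pt "0.0004 -0.001 0 0 0 -2 -1" --pt "0.001 -0.002 0 0 0 -3.6 -1" --pt "0.001 -0.003 0 0 0 -3.6 -1" --pt "0.001 -0.003 0 0 0 -3.6 -1"

```text
t: 7.95
eef_pos: [553.7, 183.8, 76.0]
tcp_rot: [2.77, 1.567, 1.145]
ft_force: [-2.0, 17.9, 1.7]
opening: 0.008
```

move_arm --pt "0 0.01 0 0 0 0 -1" --pt "0 0.025 0 0 0 0 -1" --pt "0 0.025 0.04 0 0 0 -1" --pt "0 0.025 0.09 0 0 0 -1" --pt "-0.02 0.025 0.14 0 0 0 -1" --pt "-0.05 0.05 0.18 0 0 0 -1" --pt "-0.08 0.09 0.2 0 0 0 -1" --pt "-0.1 0.13 0.2 0 0 0 -1" --pt "-0.1 0.17 0.2 0 0 0 -1" --pt "-0.1 0.2 0.2 0 0 0 -1"

```text
t: 8.95
eef_pos: [452.4, 384.7, 276.6]
tcp_rot: [2.111, 1.569, 0.486]
ft_force: [-0.6, 0.4, 0.3]
opening: 0.005
```

```bash
python3 - <<'E'
from h import *
print(state()['t'],state()['ft_force'],state()['eef_pos'])
d=read_camera("side"); cv2.imwrite("pics/side6.png",cv2.resize(d["img"][150:350,220:460],None,fx=3,fy=3))
d=read_camera("top"); cv2.imwrite("pics/top6.png",cv2.resize(d["img"][130:250,160:300],None,fx=5,fy=5))
hsv=cv2.cvtColor(d["img"],cv2.COLOR_BGR2HSV)
m=(((hsv[...,0]<8)|(hsv[...,0]>172))&(hsv[...,1]>150)&(hsv[...,2]>80)).astype(np.uint8);m[:190]=0;m[260:]=0;m[:,:190]=0;m[:,270:]=0
P=np.array([onz(d,u,v,88)[:2] for v,u in np.argwhere(m)]);c=P.mean(0);w,V=np.linalg.eigh(np.cov(P.T));print(len(P),c,w,np.degrees(np.arctan2(V[1,1],V[0,1])),P.min(0),P.max(0))
E
```

```text
8.95 [-0.58964104  0.36680181  0.31760711] [452.35978735 384.66353234 276.56503831]
105 [538.28009922 165.40793109] [ 10.99890778 209.34992982] 177.1955147813877 [509.49312933 159.8460019 ] [560.30972959 172.62987348]
```

View pics/side6.png

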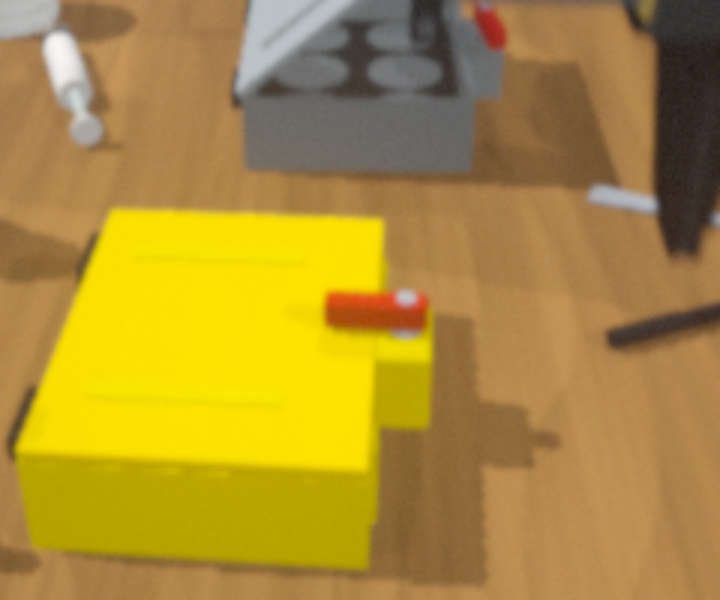

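View pics/top6.png

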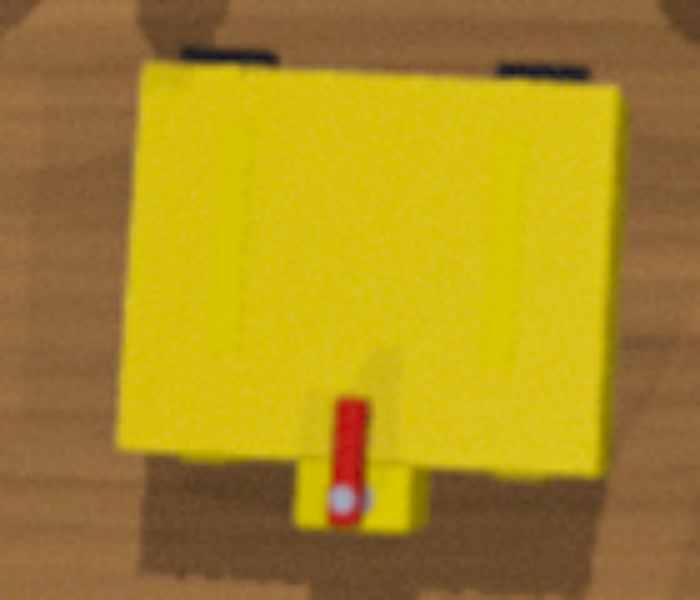

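```bash
python3 -c "
from cell import *
print(state()['qvel'].round(3)); print(job_done())"
```

```text
[-0.057 -0.023  0.053 -0.014 -0.007 -0.044]
the job is handed in; nothing more can be done
None
```

The yellow case is shut and secured, and I handed the job in at about 9 s of the 48 s allowed.

- **Lid:** I pressed it down with the shut fingers until it stopped. The fingertip was at 68.0 mm, the height of a shut lid, and the force rose to 26 N. The camera views afterwards show it flat on the rim.
- **Turnbutton:** I pushed it round until it met the stop, where the force rose to 18 N. In the top view it lies over the lid at about -2.8° in world yaw, against about -3.5° for the case. That is square to the front edge within what the camera can measure; I took the force rise as the sign of the stop.
- **Grey case:** I did not touch it, and it looked unchanged in the last side view.
- **End state:** the arm was clear of everything, with no contact force on the wrist. It was still settling slightly (joint speeds under 0.06 rad/s) when I handed in.

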